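# Settle a fan wheel on balancing rollers and set its brake

### The job

Find the heavy side of the greenhouse fan wheel: lift it out of its leaning wooden rack, lay its shaft across the four rollers of the balancing stand, let go and let it swing freely until it has settled by itself with the heavy boss at the bottom. Then lock it there: turn the brake knob clockwise until the gauge needle points at the black mark, and let go. Do not knock over or push the saucers, the pot or the brush.

Things in the scene. Friction and masses are not known exactly. Their poses are not given: they have to be found in the camera images.
- wheel: Loose aluminium fan wheel, 0.5 to 0.8 kg: disc 140 mm in diameter, flat rim 22 mm thick to pinch, 12 mm shaft reaching 60 mm to each side of the middle; hub 34 mm in diameter, 38 mm long. Origin: middle of the disc on the shaft axis; z along the shaft, x towards the boss. Both faces are alike; it may lie either way round. It starts in the rack, boss to any side but down.
- boss (a point): Middle of the heavy boss, a round dark steel slug 19 mm in diameter let into the disc 50 mm from the shaft axis, not standing proud of the rim. It makes its side heavy: free on the rollers, the wheel swings like a pendulum about once a second and comes to rest with the boss at the bottom, mostly in 2 to 6 s.
- rack: Fixed wooden rack with the wheel parked in it, leaning. Origin: middle of the parked wheel, 108 mm above the table. z: the parked shaft, rising 35 degrees from level, away from the robot; y level; x: down the wheel's slope. It holds only the lower half of the disc (rests behind, 12 mm rubber pads under the rim, 5 mm lips in front). Lift the wheel out along the rack's -x by 80 mm or more.
- rim_top (a point): Highest point of the parked wheel's rim, 70 mm up the slope (rack's -x) from its middle, same axes as the rack. The wheel's top leans 35 degrees from vertical towards the robot: a gripper tilted 35 degrees, pointing along the rack's +x and closing along the rack's z, straddles the rim here; the upper half is clear on both sides.
- stand: Fixed grey balancing stand. Origin on the table beneath the middle between the rollers; z up; the wheel's shaft comes to lie along its x. Two upright plates 8 mm thick (middles at x = -28 and 28 mm, tops at 94 mm) carry the rollers. Base plate 170 x 150 x 12 mm. The brake tower stands 185 mm from the origin on the -y side.
- seat (a point): Where the middle of the wheel comes to lie with its shaft on the rollers: 100 mm above the table, midway between two pairs of rollers, stand's axes. Each pair, 36 to 48 mm from here along the shaft, is two free-turning rollers 24 mm in diameter side by side, centres 26 mm apart across the shaft, which lies in the valley between them. 5 mm off along the shaft does no harm.
- brake_knob_grip (a point): Where to grip the brake knob: on its upright turning axis, 129 mm above the table, 185 mm from the seat towards the stand's -y. The grip is a black upright bar 14 mm thick, 42 mm long, 32 mm high (top 9 mm above this point) on a round disc. The x axis runs along the bar and turns with it (at 0 along the stand's x); the fingers close along y.
- brake_knob (a joint): Turn of the brake knob, rad, 0 to 1.7, starts between 0 and 0.2, grows clockwise seen from above. Takes about 0.1 N m, stays where left. Each rad moves a sprung rubber shoe 12 mm towards the side of the wheel's rim, level with the shaft; at 0 it stands 9 mm off. After it touches, the needle moves and reaches the mark at about 1.2 rad. Without the wheel the needle never moves.
- needle (a joint): Angle, rad, of the dark gauge needle on the round white level dial (84 mm in diameter, 78 mm high, beside the brake tower on the stand's +x side; it rides along with the shoe). 0 at rest, pointing to the stand's +y; grows clockwise seen from above by about 1.9 rad for each rad of the knob once the shoe touches the wheel. At the black mark it reads 0.8.
- mark (a point): The black mark on the dial, 36 mm from the needle's pivot: a bar 5 mm wide. The needle must point at it.
- saucers: Bystander: a stack of terracotta saucers, 120 mm in diameter, 54 mm high; origin under its middle.
- pot: Bystander: a terracotta pot, 90 mm in diameter, 85 mm high; origin under its middle.
- brush: Bystander: a 200 mm brush lying on the table; origin under its middle, x along it.

How it is judged (in metres and radians):
On the way, in this order (a step that is already met when the one before it is completed fails the run):
1. the wheel's shaft lies on the four rollers (x of wheel in the frame of stand between -0.02 and 0.02 m and y of wheel in the frame of stand between -0.006 and 0.006 m and z of wheel in the frame of stand between 0.095 and 0.104 m and angle between the z axis of wheel and the x axis of stand, either way round below 0.1 rad), for 0.1 s.
2. let go, the wheel has come to rest by itself with the boss at the bottom, before the brake is applied (all of step 1 and y of boss in the frame of stand between -0.0145 and 0.0145 m and z of boss in the frame of stand below 0.06 m and angular speed of wheel below 0.15 rad/s and linear speed of wheel below 0.02 m/s and contact force between the fingers and wheel below 0.1 N and value of joint needle below 0.15 rad), for 0.5 s.
3. the needle points at the mark (all of step 1 and value of joint needle between 0.65 and 0.95 rad), for 0.2 s.
At the end, for the whole second after the job is handed in: The wheel rests released on the rollers, within 20 mm of the seat along the shaft, 6 mm across and 4 mm in height, shaft within 0.1 rad of the stand's x; boss at the bottom, within 14.5 mm to either side (17 degrees); needle within 0.15 rad of the mark (0.65 to 0.95) (all of step 3 and y of boss in the frame of stand between -0.0145 and 0.0145 m and z of boss in the frame of stand below 0.06 m and angular speed of wheel below 0.15 rad/s and linear speed of wheel below 0.02 m/s and contact force between the fingers and wheel below 0.1 N); the robot touches nothing.
It fails at once if the stack of saucers is pushed more than 20 mm or tipped (distance of saucers from where it was at the start of the episode above 0.02 m or angle between saucers's own z axis and vertical above 0.3 rad).
It fails at once if the flower pot is pushed more than 20 mm or tipped (distance of pot from where it was at the start of the episode above 0.02 m or angle between pot's own z axis and vertical above 0.3 rad).
It fails at once if the brush is pushed more than 20 mm or tipped (distance of brush from where it was at the start of the episode above 0.02 m).
It also fails if it takes over 54 s, if anything falls off the work surface, if the arm or the gripper's body presses on something with over 40 N, if the wrist force passes 120 N, or if a joint passes its speed limit or range.

### The arm

A 6-joint arm with a two-finger parallel gripper is mounted at the origin on the work surface. World frame = base frame: x ahead of the robot, y to its left, z up, the work surface at z = 0. Lengths are in mm, angles in rad, forces in N, time in s.
With the tool pointing down it reaches from about 375 to 975 mm from the base axis. Payload 3.8 kg.
Tool frame: the origin (TCP) lies on the centre line of the jaws, within the pads' length; the fingertips stand 22 mm ahead of it and the grasp point (between the pads) lies 3 mm ahead of it; z points along the fingers, y is the line along which they close (so a half turn about z gives the same grasp; the last joint's range is limited). The gripper opens to 88 mm and grips with 3 to 60 N. Pads are 18 mm wide; open, the fingers measure 123 mm over their backs; the gripper's body (75 mm by 187 mm) begins 45 mm behind the grasp point.
Start: joints at [1.201, 0.264, 1.604, -0, 1.274, -0.037], TCP at [220.514, 637.959, 260.706] pointing down, gripper open.
Joint ranges: [-2.63, 2.63], [-0.94, 2.18], [0.31, 2.57], [-1.31, 4.45], [0, 2.66], [-2.55, 2.55]. Speed limits (rad/s): [2.57, 2.57, 3.14, 3.14, 3.14, 3.14].

### API

Orientations are given as [roll, pitch, yaw] about the fixed x, y, z axes, in that order (R = Rz(yaw) Ry(pitch) Rx(roll)).
In Python, from bench import manip, camrig gives the robot as it stands (manip), with the cameras (camrig).
- The arm moves only by the shell command python3 nudge.py 'ROWS' [OPENING] [FORCE]. ROWS is a JSON list of rows, 1 to 5 of them, each of 6 numbers: dx, dy, dz in mm, then a rotation vector rx, ry, rz in rad; each row is the pose to reach, as a shift and turn from the pose commanded when the command began, along the tool's axes at that moment; what a row does not reach only later rows make up. A row lasts 1/12 s, in which the tool goes at most 41.7 mm and 0.125 rad, less where a joint would pass 70% of its speed; a pose out of reach is approached as far as the arm can. OPENING is the opening from 0.0 (shut) to 1.0 (fully open), set as the command begins (- or left out keeps the last). The fingers move at their own pace and stop on an object; FORCE is the grip in N (left out, the last holds). Time passes only in rows, so rows that do not move let the fingers close. It prints the time, the measured TCP pose, the force, the opening and the grip force at its end.
- manip.sense(): the state, without advancing time (a new reading comes with each control period).
- camrig.get_image(name): name is "side" or "top"; returns (picture, depth): 400x640x3 uint8, red, green, blue; 400x640 float32, mm along the optical axis (not along the pixel's ray), 0 where there is no reading.
- camrig.camera_model(name): a dict with "camera_matrix" (3x3 intrinsics, pixels), "k1" (the pictures are not rectified: a ray, as slopes to the right and down, at radius r is drawn at 1 + k1 r^2 times it, then the intrinsics apply), "rvec" (rotation vector, rad) and "tvec" (3), from world to camera coordinates, as OpenCV has them. Camera axes: x right, y down, z forward; pixel columns grow to the right and rows downward; lengths in mm; the calibration is good to about 2 mm. A picture is of the moment at which its call begins. camera_model takes no time and is no camera call.
- manip.close_job(): hands the job in; it is judged then, once.
The state is a dict: "t": time; "qpos": joint angles; "joint_velocities": joint speeds; "joint_torque": joint torques, N m; "position": TCP position; "tool_rot": TCP orientation; "force": force on the tool from outside, world axes, zero at the start; "wrist_torque": the same for the moment, N m; "gripper_width": opening from 0.0 (shut) to 1.0 (fully open); "finger_force": force on a finger pad.
Only numpy, scipy, OpenCV 4.12 (cv2) and the standard library are available. Lean on these libraries where they do the work, as an engineer would, in place of code of your own. Each camera call takes 0.05 s, during which the arm holds its last target. There are 200 camera calls.

## Working session

There is one attempt and no reset: what is moved stays moved. The work goes in short steps, Python scripts to look and compute and a shell command to move; the robot and the scene stay as the last step left them, time stands still between calls to the robot, and variables do not carry over. Pictures are saved under pics/ and viewed, at most 10 in all, crops included, and the job is handed in when it is done.

```bash
ls; mkdir -p pics; cat > h.py <<'E'
import numpy as np, cv2
from bench import manip, camrig
from scipy.spatial.transform import Rotation as R
def cam(n):
    m=camrig.camera_model(n); K=np.array(m["camera_matrix"],float); Rm=cv2.Rodrigues(np.array(m["rvec"],float))[0]; return K,m["k1"],Rm,np.array(m["tvec"],float).ravel()
def cloud(n,dep):
    K,k1,Rm,t=cam(n); h,w=dep.shape; v,u=np.mgrid[0:h,0:w]
    xd=(u-K[0,2])/K[0,0]; yd=(v-K[1,2])/K[1,1]; x,y=xd.copy(),yd.copy()
    for _ in range(10):
        s=1+k1*(x*x+y*y); x,y=xd/s,yd/s
    P=np.stack([x*dep,y*dep,dep],-1); W=(P-t)@Rm; W[dep<=0]=np.nan; return W
def proj(n,p):
    K,k1,Rm,t=cam(n); c=np.atleast_2d(p)@Rm.T+t; x,y=c[:,0]/c[:,2],c[:,1]/c[:,2]; s=1+k1*(x*x+y*y)
    return np.stack([K[0,0]*x*s+K[0,2],K[1,1]*y*s+K[1,2]],-1)
E
python3 - <<'E'
from h import *
for n in("side","top"):
    im,d=camrig.get_image(n); cv2.imwrite(f"pics/{n}0.png",im[...,::-1]); np.savez(f"{n}0.npz",im=im,d=d)
s=manip.sense(); print(s)
E
```

```text
bench.py
nudge.py
pics
{'t': 0.1, 'qpos': array([ 1.20109438e+00,  2.64692273e-01,  1.60522602e+00,  5.85939516e-06,
        1.27373422e+00, -3.69121614e-02]), 'joint_velocities': array([ 0.00110591, -0.00254301, -0.00245462,  0.00061147,  0.00185566,
       -0.00014476]), 'joint_torque': array([ 7.15891038e-04, -5.03617859e+01, -3.58072257e+01,  7.30885263e-02,
        2.32449576e-02, -4.40416215e-05]), 'position': array([220.29891291, 637.39910725, 259.50890463]), 'tool_rot': array([-3.13953440e+00, -8.16119437e-05,  2.80880107e+00]), 'force': array([-0.31332475,  0.24851669, -1.41292541]), 'wrist_torque': array([-0.08320829,  0.01114131, -0.00414549]), 'finger_force': 0.0, 'gripper_width': 1.0016717217367372}
```

View pics/side0.png

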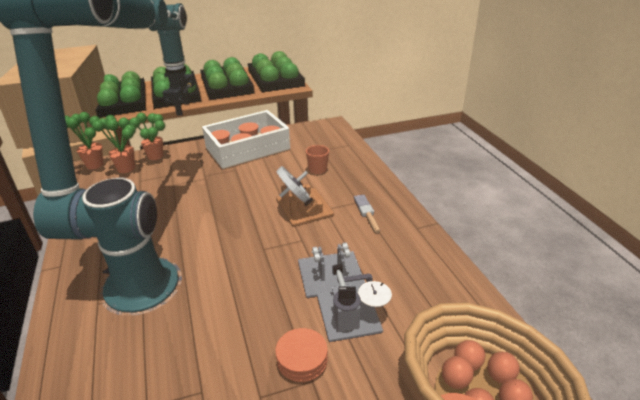

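View pics/top0.png

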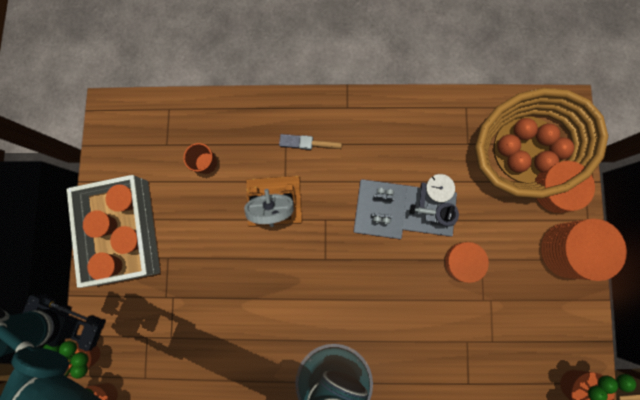

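Side view: wheel in rack at about (297,188), stand (335,265), brake tower (346,300), dial (376,293). Top view: wheel (270,207), rollers (382,207), knob (435,211), dial (440,188), saucers (467,262), pot (199,158), brush (310,143).

```bash
python3 - <<'E'
from h import *
T=np.load("top0.npz"); W=cloud("top",T["d"]); im=T["im"]
def crop(u0,u1,v0,v1,k,name,im=im):
    cv2.imwrite(name,cv2.resize(im[v0:v1,u0:u1,::-1],None,fx=k,fy=k,interpolation=cv2.INTER_CUBIC))
a=cv2.resize(im[165:240,235:310,::-1],(400,400),interpolation=cv2.INTER_CUBIC)
b=cv2.resize(im[165:245,345:465,::-1],(600,400),interpolation=cv2.INTER_CUBIC)
S=np.load("side0.npz")["im"]; c=cv2.resize(S[155:225,265:335,::-1],(400,400),interpolation=cv2.INTER_CUBIC)
cv2.imwrite("pics/c0.png",cv2.resize(np.hstack([a[:, :],c]),(800,400)));cv2.imwrite("pics/c1.png",b)
for n in("top",): print(cam(n)[3]@cam(n)[2]*-1, cam(n)[0][0,0])
print(-cam("side")[2].T@cam("side")[3],cam("side")[0][0,0])
# wheel plane, RANSAC on both clouds
pts=[]
for n in("top","side"):
    Wn=cloud(n,np.load(n+"0.npz")["d"]); pts.append(Wn.reshape(-1,3))
for (u,v) in[(270,207),(382,208),(440,188),(445,212),(467,262),(199,158),(310,143)]: print((u,v),W[v,u].round(0))
for k,p in enumerate(pts):
    c=W[207,270]
    q=p[(np.abs(p-c)[:,:2].max(1)<95)&(p[:,2]>60)]; print(k,len(q),q.min(0).round(),q.max(0).round())
    np.save(f"w{k}.npy",q)
q=W[165:245,345:470].reshape(-1,3)
col=im[165:245,345:470].reshape(-1,3)
for lo,hi in((5,20),(74,86),(88,101),(104,125),(128,145)):
    m=(q[:,2]>lo)&(q[:,2]<hi); print(lo,hi,m.sum(),np.nanmean(q[m],0).round(1),cv2.minAreaRect(q[m][:,:2].astype(np.float32)))
E
```

```text
[ 381.10417086  -10.66992776 1284.97492167] 409.0654203760206
[  210.94686971 -1021.40727227   926.46549168] 451.95348554938295
(270, 207) [519. 183. 126.]
(382, 208) [ 529. -149.   14.]
(440, 188) [ 582. -315.   81.]
(445, 212) [ 507. -320.  108.]
(467, 262) [ 364. -395.   54.]
(199, 158) [693. 439.   6.]
(310, 143) [737.  77.  19.]
0 1311 [467. 120.  60.] [575. 259. 176.]
1 748 [464. 115.  60.] [572. 261. 172.]
5 20 3597 [ 522.4 -192.4   11.9] ((543.315185546875, -230.97471618652344), (250.41737365722656, 393.7232971191406), 0.0482804998755455)
74 86 720 [ 572.7 -301.    79.2] ((551.5022583007812, -234.25732421875), (245.77162170410156, 152.55844116210938), 88.3245849609375)
88 101 580 [ 521.7 -246.5   95.1] ((534.8357543945312, -238.5169677734375), (245.44384765625, 122.8825912475586), 88.00029754638672)
104 125 222 [ 507.3 -283.   109.1] ((506.8196105957031, -235.97872924804688), (227.05938720703125, 45.87126541137695), 88.43050384521484)
128 145 80 [ 501.7 -327.2  135.6] ((502.2820739746094, -328.3236389160156), (15.177651405334473, 41.684478759765625), 68.57888793945312)
```

View pics/c0.png

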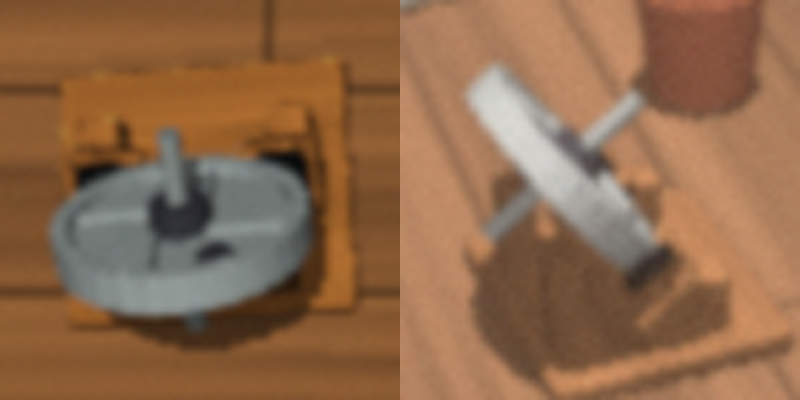

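View pics/c1.png

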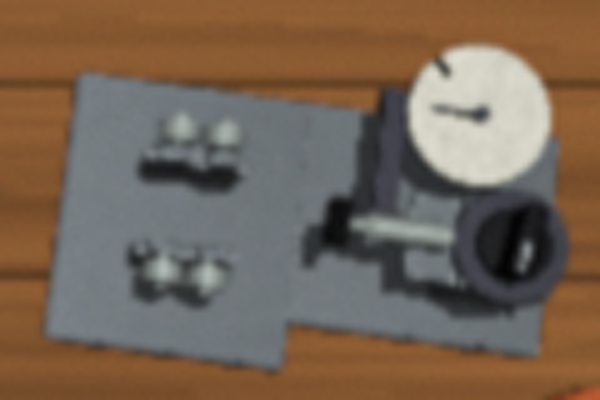

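Crop 1 shows the wheel leaning towards the robot, with its boss as a dark spot near (213,253), so on the upper side. Crop 2 shows the rollers at (182,127), (228,130), (162,270) and (208,278), the knob bar at (522,240), the dial centre at (480,113) and the mark at (441,65). Next I fit the models.

```bash
cat > fit.py <<'E'
from h import *
from scipy.optimize import least_squares
# stand
obs=np.array([[182,127],[228,130],[162,270],[208,278],[522,240],[82,73],[45,335],[280,370]])/5+[345,165]-0.4
mod=np.array([[42,13,97],[42,-13,97],[-42,13,97],[-42,-13,97],[0,-185,138],[85,75,12],[-85,75,12],[-85,-75,12]],float)
def st(p): return mod@R.from_euler('z',p[2]).as_matrix().T+[p[0],p[1],0]
r=least_squares(lambda p:(proj("top",st(p))-obs).ravel(),[520,-150,-.14],loss='soft_l1',x_scale=[10,10,.1])
print("stand",r.x,(r.fun.reshape(-1,2)/.32).round(1).tolist())
# wheel
def frame(yaw):
    z=np.array([np.cos(yaw)*np.cos(np.radians(35)),np.sin(yaw)*np.cos(np.radians(35)),np.sin(np.radians(35))])
    y=np.array([-np.sin(yaw),np.cos(yaw),0]); return np.stack([np.cross(y,z),y,z],1)
def box(r,h,r0,r1,hh):
    a=np.maximum(r-r1,r0-r); b=np.abs(h)-hh
    return np.where((a>0)&(b>0),np.hypot(a,b),np.maximum(a,b))
def sdf(p,P):
    q=(P-[p[0],p[1],p[3]])@frame(p[2]); rr=np.hypot(q[:,0],q[:,1])
    d=np.min([box(rr,q[:,2],58,70,11),box(rr,q[:,2],-9,17,19),box(rr,q[:,2],-9,6,60)],0)
    d[(rr>16)&(rr<58)&(abs(q[:,2])<19)]=0
    return d
for ks in((0,),(1,),(0,1)):
    P=np.vstack([np.load(f"w{k}.npy") for k in ks]); P=P[P[:,2]>75]
    f=least_squares(lambda p:sdf(p,P),[519,190,0,108],loss='soft_l1',f_scale=2,x_scale=[10,10,.1,10])
    print("wheel",ks,f.x.round(3),f.cost/len(P),(np.abs(f.fun)<3).mean())
E
python3 fit.py
```

```text
stand [ 5.28962097e+02 -1.44976993e+02 -1.45183071e-01] [[0.0, 0.6], [-1.2, 2.7], [0.6, -0.5], [-0.3, -1.4], [5.2, 0.2], [-1.7, -2.7], [-2.3, 0.2], [1.2, 0.7]]
wheel (0,) [5.18060e+02 1.90200e+02 7.20000e-02 1.07929e+02] 0.7792467870802507 0.9490909090909091
wheel (1,) [5.12850e+02 1.90303e+02 7.00000e-02 1.07243e+02] 5.341955833680413 0.7445378151260504
wheel (0, 1) [5.16638e+02 1.90173e+02 6.90000e-02 1.07852e+02] 2.8272351889451786 0.8489675516224189
```

```bash
cat > go.py <<'E'
# usage: delta(target pos, target R) -> row in the tool's axes
from h import *
from fit import frame
WH=np.array([517.5,190.2,108.]); F=frame(.07); ST=np.array([529,-145,0.]); YS=-.145
def rackR(): return np.stack([F[:,1],F[:,2],F[:,0]],1)
def downR(a): # tool down, closing line at world angle a
    y=np.array([np.cos(a),np.sin(a),0]); return np.stack([np.array([-np.sin(a),np.cos(a),0]),y,[0,0,-1]],1)
def delta(p,M):
    s=manip.sense(); C=R.from_euler('xyz',s["tool_rot"]).as_matrix()
    d=C.T@(np.array(p)-s["position"]); rv=R.from_matrix(C.T@M).as_rotvec()
    print("t %.2f"%s["t"],"pos",s["position"].round(1),"row",d.round(1).tolist(),rv.round(3).tolist(),"rows>=",max(np.linalg.norm(d)/41.7,np.linalg.norm(rv)/.125).round(1))
E
sed -i 's/^# stand/if __name__=="__main__": pass\n# stand/' fit.py
python3 - <<'E' | grep -v -e stand -e wheel
from go import *
delta(WH-126*F[:,0],rackR())
delta(WH-126*F[:,0]+[0,0,60],downR(.07))
M=rackR();C=downR(.07);print(R.from_matrix(C.T@M).as_rotvec())
print(WH-66*F[:,0],WH-126*F[:,0])
E
```

```text
t 0.10 pos [220.3 637.4 259.5] row [-360.5, -353.8, 49.0] [-0.541, -0.355, 1.13] rows>= 12.2
t 0.10 pos [220.3 637.4 259.5] row [-360.5, -353.9, -11.0] [-0.002, 0.001, 1.168] rows>= 12.1
[-6.10865238e-01  1.75840332e-18 -7.31644519e-19]
[479.73666464 187.55224044 162.06403492] [445.40635978 185.14518629 211.21315758]
```

```bash
python3 nudge.py '[[-30,-28,0,0,0,0.12],[-60,-57,0,0,0,0.24],[-90,-86,0,0,0,0.36],[-120,-115,0,0,0,0.48],[-145,-140,0,0,0,0.58]]' 1.0
python3 - <<'E' | grep -v -e stand -e wheel
from go import *
delta(WH-126*F[:,0]+[0,0,30],downR(.07))
E
```

```text
t: 0.52
position: [312.2, 455.8, 260.0]
tool_rot: [-3.14, 0.001, 2.223]
force: [0.4, 0.8, -0.1]
gripper_width: 1.0
finger_force: 0.0
t 0.52 pos [312.2 455.8 260. ] row [-295.9, -58.5, 19.1] [-0.001, 0.001, 0.582] rows>= 7.2
```

```bash
python3 nudge.py '[[-40,-8,0,0,0,0.12],[-80,-16,0,0,0,0.24],[-120,-24,0,0,0,0.36],[-160,-32,0,0,0,0.48],[-200,-40,0,0,0,0.582]]'
python3 - <<'E' | grep -v -e stand -e wheel
from go import *
delta(WH-126*F[:,0],rackR())
E
```

```text
t: 0.93
position: [402.6, 273.6, 260.4]
tool_rot: [-3.141, 0.0, 1.641]
force: [1.3, -0.4, 0.1]
gripper_width: 0.999
finger_force: 0.0
t 0.93 pos [402.6 273.6 260.4] row [-91.2, 36.5, 49.2] [-0.611, -0.0, 0.001] rows>= 4.9
```

```bash
python3 nudge.py '[[-18,7,5,-0.12,0,0],[-37,15,15,-0.24,0,0],[-55,22,25,-0.36,0,0],[-73,29,37,-0.48,0,0],[-91,36,49,-0.611,0,0]]'
python3 nudge.py '[[0,0,0,0,0,0],[0,0,0,0,0,0],[0,0,0,0,0,0]]'
python3 - <<'E' | grep -v -e stand -e wheel
from go import *
delta(WH-126*F[:,0],rackR())
delta(WH-66*F[:,0],rackR())
im,d=camrig.get_image("top"); im2,d2=camrig.get_image("side")
np.savez("g.npz",im=im,d=d,im2=im2,d2=d2)
a=cv2.resize(im[140:260,205:325,::-1],(400,400)); b=cv2.resize(im2[110:230,235:355,::-1],(400,400))
cv2.imwrite("pics/g.png",np.hstack([a,b]))
E
```

```text
t: 1.35
position: [445.8, 187.2, 212.4]
tool_rot: [2.53, -0.002, 1.648]
force: [0.2, -1.4, -0.3]
gripper_width: 0.997
finger_force: 0.0
t: 1.6
position: [446.8, 188.8, 214.3]
tool_rot: [2.536, -0.002, 1.647]
force: [1.2, 0.4, 1.5]
gripper_width: 0.998
finger_force: 0.0
t 1.60 pos [446.8 188.8 214.3] row [-3.6, -3.1, 1.6] [-0.005, -0.005, 0.004] rows>= 0.1
t 1.60 pos [446.8 188.8 214.3] row [-3.9, -2.8, 61.6] [-0.005, -0.005, 0.004] rows>= 1.5
```

View pics/g.png

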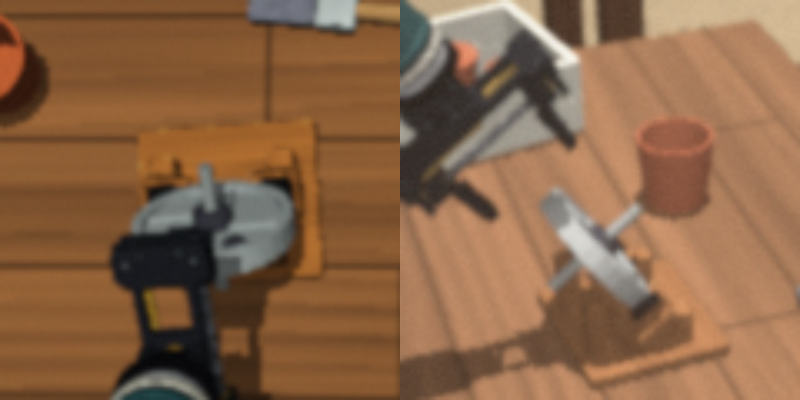

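The gripper is above the wheel. In the top crop the far finger is at about (165,255) and the wheel's hub at (210,220). I'll check the sideways offset by projecting both.

```bash
python3 - <<'E' | grep -v -e stand -e wheel
from go import *
s=manip.sense(); C=R.from_euler('xyz',s["tool_rot"]).as_matrix()
k=400/120
for nm,p in (("tip+",s["position"]+C@[0,50,22]),("tip-",s["position"]+C@[0,-50,22]),("tcp",s["position"]),("rimtop",WH-70*F[:,0]),("hub",WH),("shaftend",WH+60*F[:,2]),("shaft-",WH-60*F[:,2])):
    print(nm,((proj("top",p)[0]-[205,140]+.5)*k).round(),((proj("side",p)[0]-[235,110]+.5)*k+[400,0]).round())
# gripper points near tips in depth cloud
g=np.load("g.npz")
for n,d in(("top",g["d"]),("side",g["d2"])):
    W=cloud(n,d).reshape(-1,3); q=(W-s["position"])@C
    m=(abs(q[:,0])<60)&(abs(q[:,1])<75)&(q[:,2]>-35)&(q[:,2]<30)&((abs(q[:,1])>25))
    if m.sum(): print(n,m.sum(),q[m].min(0).round(),q[m].max(0).round(),np.median(q[m],0).round(1))
E
```

```text
tip+ [183. 231.] [574. 142.]
tip- [200. 338.] [496. 213.]
tcp [188. 300.] [521. 164.]
rimtop [204. 269.] [555. 206.]
hub [213. 229.] [597. 247.]
shaftend [204. 167.] [642. 206.]
shaft- [222. 288.] [553. 287.]
top 8 [-9. 55.  8.] [ 6. 57. 18.] [ 0.2 55.9 13.7]
side 158 [-16. -64. -34.] [10. 58. 21.] [ -8.  -47.1  -9.7]
```

The projections match the picture, so I advance and grip.

```bash
python3 nudge.py '[[-4,-3,20,0,0,0],[-4,-3,35,0,0,0],[-4,-3,50,0,0,0],[-4,-3,61.5,0,0,0],[-4,-3,61.5,0,0,0]]'
python3 nudge.py '[[0,0,0,0,0,0],[0,0,0,0,0,0]]'
python3 - <<'E' | grep -v -e stand -e wheel
from go import *
delta(WH-66*F[:,0],rackR())
E
```

```text
t: 2.12
position: [480.9, 187.4, 160.6]
tool_rot: [2.536, -0.0, 1.646]
force: [-0.3, -0.4, 0.4]
gripper_width: 0.998
finger_force: 0.0
t: 2.28
position: [479.8, 187.2, 161.6]
tool_rot: [2.534, -0.001, 1.647]
force: [-0.2, -0.2, 0.6]
gripper_width: 1.0
finger_force: 0.0
t 2.28 pos [479.8 187.2 161.6] row [0.4, 0.3, -0.4] [-0.004, -0.004, 0.004] rows>= 0.1
```

```bash
python3 nudge.py '[[0,0,0,0,0,0],[0,0,0,0,0,0],[0,0,0,0,0,0],[0,0,0,0,0,0],[0,0,0,0,0,0]]' 0.0 15; python3 nudge.py '[[0,0,0,0,0,0],[0,0,0,0,0,0],[0,0,0,0,0,0],[0,0,0,0,0,0],[0,0,0,0,0,0]]' 0.0 50
```

```text
t: 2.7
position: [478.0, 186.1, 159.8]
tool_rot: [2.536, -0.0, 1.647]
force: [-0.0, 0.8, -0.8]
gripper_width: 0.646
finger_force: 0.0
t: 3.12
position: [478.8, 186.3, 160.4]
tool_rot: [2.535, -0.0, 1.647]
force: [5.6, -2.8, 4.1]
gripper_width: 0.268
finger_force: 4.0
```

```bash
python3 nudge.py '[[0,0,0,0,0,0],[0,0,0,0,0,0],[0,0,0,0,0,0]]'; python3 nudge.py '[[0,0,-10,0,0,0],[0,0,-25,0,0,0],[0,0,-45,0,0,0],[0,0,-65,0,0,0],[0,0,-90,0,0,0]]';python3 nudge.py '[[0,0,0,0,0,0],[0,0,0,0,0,0]]'
```

```text
t: 3.37
position: [479.4, 186.4, 160.9]
tool_rot: [2.534, -0.001, 1.647]
force: [5.2, -1.5, 1.1]
gripper_width: 0.244
finger_force: 49.7
t: 3.78
position: [424.9, 181.0, 230.9]
tool_rot: [2.543, 0.002, 1.645]
force: [0.5, -0.4, -6.9]
gripper_width: 0.247
finger_force: 49.5
t: 3.95
position: [425.5, 181.7, 232.0]
tool_rot: [2.539, 0.0, 1.646]
force: [-0.5, -0.4, -8.0]
gripper_width: 0.247
finger_force: 49.6
```

```bash
python3 - <<'E' | grep -v -e stand -e wheel
from go import *
delta([470,100,275],downR(0))
delta(ST+[0,0,100+66+70],downR(YS))
E
```

```text
t 3.95 pos [425.5 181.7 232. ] row [-84.9, 55.8, -13.8] [0.602, -0.023, 0.073] rows>= 4.9
t 3.95 pos [425.5 181.7 232. ] row [-333.6, 66.9, 41.2] [0.6, -0.066, 0.214] rows>= 8.2
```

```bash
python3 nudge.py '[[-12,11,-20,0.1,-0.005,0.01],[-30,22,-25,0.21,-0.01,0.025],[-48,33,-22,0.33,-0.015,0.04],[-66,44,-18,0.45,-0.02,0.055],[-85,56,-14,0.56,-0.02,0.07]]'; python3 - <<'E' | grep -v -e stand -e wheel
from go import *
delta(ST+[0,0,100+66+80],downR(YS))
E
```

```text
t: 4.37
position: [471.6, 99.1, 275.0]
tool_rot: [3.104, -0.004, 1.574]
force: [0.3, 1.2, -6.6]
gripper_width: 0.248
finger_force: 49.9
t 4.37 pos [471.6  99.1 275. ] row [-244.4, 55.5, 30.2] [0.037, -0.006, 0.148] rows>= 6.1
```

```bash
python3 nudge.py '[[-35,8,0,0.01,0,0.03],[-75,18,0,0.02,0,0.06],[-115,28,0,0.03,0,0.09],[-155,38,5,0.037,0,0.12],[-190,46,10,0.037,0,0.148]]'; python3 nudge.py '[[-20,2,5,0,0,0],[-35,6,10,0,0,0],[-48,9,20,0,0,0],[-52,9,20,0,0,0],[-52,9,20,0,0,0]]';python3 nudge.py '[[0,0,0,0,0,0],[0,0,0,0,0,0],[0,0,0,0,0,0],[0,0,0,0,0,0]]'; python3 - <<'E' | grep -v -e stand -e wheel
from go import *
delta(ST+[0,0,100+66+80],downR(YS))
im,d=camrig.get_image("top"); im2,d2=camrig.get_image("side")
np.savez("s.npz",im=im,d=d,im2=im2,d2=d2)
a=cv2.resize(im[150:270,320:440,::-1],(400,400)); b=cv2.resize(im2[170:330,270:430,::-1],(400,400))
cv2.imwrite("pics/s.png",np.hstack([a,b]))
s=manip.sense(); C=R.from_euler('xyz',s["tool_rot"]).as_matrix()
W=cloud("side",d2).reshape(-1,3); q=(W-s["position"])@C
q=q[np.isfinite(q).all(1)&(abs(q[:,0])<85)&(abs(q[:,1])<75)&(q[:,2]>24)&(q[:,2]<150)]
np.save("held.npy",q); print(len(q),q.min(0),q.max(0),np.median(q,0))
E
```

```text
t: 4.78
position: [518.8, -92.7, 264.7]
tool_rot: [3.138, -0.006, 1.424]
force: [0.7, -0.3, -6.8]
gripper_width: 0.242
finger_force: 49.9
t: 5.2
position: [518.8, -142.6, 244.7]
tool_rot: [3.14, -0.008, 1.426]
force: [0.0, 0.6, -7.6]
gripper_width: 0.244
finger_force: 49.9
t: 5.53
position: [520.6, -141.3, 248.6]
tool_rot: [3.134, -0.007, 1.428]
force: [0.6, 0.6, -7.2]
gripper_width: 0.244
finger_force: 49.9
t 5.53 pos [ 520.6 -141.3  248.6] row [-2.5, 8.9, 2.6] [0.008, -0.007, 0.003] rows>= 0.2
613 [-84.83972522 -62.39609028  24.24621266] [ 71.67864404  56.12009045 149.97348496] [-13.80935621  -8.99320608  62.81280825]
```

View pics/s.png

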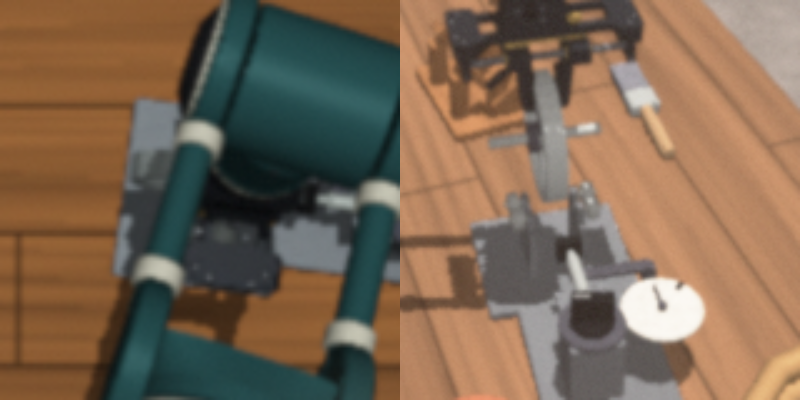

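The side crop shows the wheel held upright above the rollers: wheel centre about (550,135), rollers about (517,205) and (583,195). Next I fit the held wheel in the tool frame and compare the stand in the side view.

```bash
python3 - <<'E' | grep -v -e stand -e "^wheel"
from go import *
from fit import box,least_squares
q=np.load("held.npy")
def sdf(p):
    ax=R.from_rotvec([p[3],0,p[4]]).apply([0,1,0]); v=q-p[:3]; h=v@ax; r=np.linalg.norm(v-np.outer(h,ax),axis=1)
    d=np.min([box(r,h,58,70,11),box(r,h,-9,17,19),box(r,h,-9,6,60)],0); d[(r>16)&(r<58)&(abs(h)<19)]=0
    return np.clip(d,-30,30)
for fs in(3,1.5):
    f=least_squares(sdf,[0,0,66,0,0],loss='cauchy',f_scale=fs,x_scale=[5,5,5,.1,.1]); print("held",f.x.round(3),(abs(f.fun)<3).mean())
# stand check in the side cloud from first picture: rollers/knob/plates in stand frame
W=cloud("side",np.load("side0.npz")["d"]).reshape(-1,3); s=(W-ST)@R.from_euler('z',YS).as_matrix()
for n,c in(("knobtop",(abs(s[:,0])<40)&(abs(s[:,1]+185)<40)&(s[:,2]>125)),("roll+",(abs(s[:,0]-42)<14)&(abs(s[:,1])<35)&(s[:,2]>78)&(s[:,2]<110)),("roll-",(abs(s[:,0]+42)<14)&(abs(s[:,1])<35)&(s[:,2]>78)&(s[:,2]<110))):
    print(n,c.sum(),s[c].min(0).round(),s[c].max(0).round(),s[c].mean(0).round(1))
W=cloud("top",np.load("top0.npz")["d"]).reshape(-1,3); s=(W-ST)@R.from_euler('z',YS).as_matrix()
for n,c in(("knobtop",(abs(s[:,0])<40)&(abs(s[:,1]+185)<40)&(s[:,2]>125)),("roll+",(abs(s[:,0]-42)<18)&(abs(s[:,1])<35)&(s[:,2]>90)&(s[:,2]<110)),("roll-",(abs(s[:,0]+42)<18)&(abs(s[:,1])<35)&(s[:,2]>90)&(s[:,2]<110))):
    print(n,c.sum(),s[c].min(0).round(),s[c].max(0).round(),s[c].mean(0).round(1))
E
```

```text
held [ 3.3030e+00 -1.7140e+00  6.5456e+01 -1.3000e-02  5.0000e-03] 0.8776508972267537
held [ 3.3210e+00 -1.9270e+00  6.5417e+01 -1.2000e-02  3.0000e-03] 0.8760195758564437
knobtop 122 [ -23. -197.  125.] [  18. -176.  139.] [  -2.4 -188.3  132.9]
roll+ 89 [ 28. -25.  78.] [ 49.  22. 102.] [37.3 -5.8 93.5]
roll- 139 [-56. -28.  79.] [-28.  22. 105.] [-41.8  -5.3  92.3]
knobtop 84 [ -21. -194.  126.] [  20. -175.  142.] [  -0.7 -184.   135.2]
roll+ 99 [ 24. -23.  90.] [ 50.  26. 104.] [37.1  1.5 96.5]
roll- 106 [-52. -23.  91.] [-26.  25. 104.] [-39.6   1.3  96.6]
```

```bash
python3 - <<'E' | grep -v -e stand -e "^wheel"
from go import *
delta(ST+R.from_euler('z',YS).apply([1.5,-2.5,0])+[0,0,171.5],downR(YS))
E
```

```text
t 5.63 pos [ 520.5 -141.5  248.5] row [-5.3, 9.8, 77.1] [0.008, -0.007, 0.002] rows>= 1.9
```

```bash
python3 nudge.py '[[-3,5,0,0.008,-0.007,0],[-5,10,15,0.008,-0.007,0],[-5,10,35,0.008,-0.007,0],[-5,10,55,0.008,-0.007,0],[-5,10,70,0.008,-0.007,0]]'; python3 nudge.py '[[0,0,4,0,0,0],[0,0,7,0,0,0],[0,0,7,0,0,0],[0,0,7,0,0,0]]'; python3 - <<'E' | grep -v -e stand -e "^wheel"
from go import *
delta(ST+R.from_euler('z',YS).apply([1.5,-2.5,0])+[0,0,166],downR(YS))
E
```

```text
t: 6.05
position: [530.0, -148.0, 176.6]
tool_rot: [-3.139, 0.0, 1.427]
force: [-0.9, -0.1, -7.0]
gripper_width: 0.248
finger_force: 49.9
t: 6.38
position: [530.9, -148.4, 172.2]
tool_rot: [3.141, 0.0, 1.427]
force: [-0.3, 0.8, -6.8]
gripper_width: 0.245
finger_force: 49.9
t 6.38 pos [ 530.9 -148.4  172.2] row [0.6, -0.9, 6.2] [0.001, 0.0, 0.001] rows>= 0.1
```

```bash
python3 nudge.py '[[0,0,2,0,0,0],[0,0,4,0,0,0],[0,0,4,0,0,0],[0,0,4,0,0,0]]'; python3 nudge.py '[[0,0,1,0,0,0],[0,0,1.5,0,0,0],[0,0,1.5,0,0,0]]'
```

```text
t: 6.72
position: [530.0, -148.1, 167.3]
tool_rot: [-3.141, -0.0, 1.427]
force: [-0.1, -0.5, -7.5]
gripper_width: 0.244
finger_force: 49.9
t: 6.97
position: [530.1, -148.0, 165.7]
tool_rot: [-3.141, -0.0, 1.427]
force: [0.7, 1.1, -6.1]
gripper_width: 0.247
finger_force: 49.9
```

```bash
python3 nudge.py '[[0,0,1,0,0,0],[0,0,1,0,0,0],[0,0,1,0,0,0]]';python3 nudge.py '[[0,0,1,0,0,0],[0,0,1,0,0,0],[0,0,1,0,0,0]]'
```

```text
t: 7.22
position: [530.3, -148.0, 165.4]
tool_rot: [-3.141, -0.0, 1.427]
force: [-1.4, 2.0, 0.6]
gripper_width: 0.247
finger_force: 49.9
t: 7.47
position: [530.4, -148.0, 165.1]
tool_rot: [-3.141, -0.0, 1.427]
force: [-3.2, 2.7, 6.3]
gripper_width: 0.247
finger_force: 50.0
```

```bash
python3 - <<'E' | grep -v -e stand -e "^wheel"
from go import *
from fit import box,least_squares
s=manip.sense(); im2,d2=camrig.get_image("side"); np.savez("s2.npz",im=im2,d=d2)
C=R.from_euler('z',YS).as_matrix()
W=cloud("side",d2).reshape(-1,3); q=(W-ST)@C
q=q[np.isfinite(q).all(1)&(abs(q[:,0])<62)&(abs(q[:,1])<80)&(q[:,2]>30)&(q[:,2]<143)]
def sdf(p):
    ax=R.from_rotvec([0,p[3],p[4]]).apply([1,0,0]); v=q-p[:3]; h=v@ax; r=np.linalg.norm(v-np.outer(h,ax),axis=1)
    d=np.min([box(r,h,58,70,11),box(r,h,-9,17,19),box(r,h,-9,6,60)],0); d[(r>16)&(r<58)&(abs(h)<19)]=0
    return np.clip(d,-30,30)
f=least_squares(sdf,[0,0,100,0,0],loss='cauchy',f_scale=2,x_scale=[5,5,5,.1,.1]); print("held",f.x.round(3),(abs(f.fun)<3).mean())
E
```

```text
held [-4.0100e-01 -7.6500e-01  9.8175e+01  0.0000e+00 -3.0000e-03] 0.5476190476190477
```

```bash
python3 nudge.py '[[0,0,-1,0,0,0],[0,0,-1,0,0,0],[0,0,-1,0,0,0],[0,0,-1,0,0,0],[0,0,-1,0,0,0]]' 0.8; python3 nudge.py '[[0,0,-1,0,0,0],[0,0,-5,0,0,0],[0,0,-20,0,0,0],[0,0,-50,0,0,0],[0,0,-90,0,0,0]]' 1.0; python3 - <<'E' | grep -v -e stand -e "^wheel"
from go import *
K=ST+R.from_euler('z',YS).apply([0,-185,0]); print(K)
delta(K+[0,0,200],downR(YS+np.pi/2-.2))
E
```

```text
t: 7.93
position: [530.1, -148.3, 164.5]
tool_rot: [-3.141, 0.0, 1.427]
force: [-1.0, 0.7, -0.1]
gripper_width: 0.6
finger_force: 0.0
t: 8.35
position: [527.7, -147.4, 252.0]
tool_rot: [-3.133, -0.001, 1.427]
force: [0.8, 0.0, -0.0]
gripper_width: 0.973
finger_force: 0.0
[ 502.2689005  -328.05859259    0.        ]
t 8.35 pos [ 527.7 -147.4  252. ] row [-182.5, 1.1, 51.8] [-0.006, -0.007, -1.37] rows>= 11.0
```

```bash
python3 nudge.py '[[-30,0,5,0,0,-0.12],[-65,0,10,0,0,-0.24],[-100,0,20,0,0,-0.36],[-140,0,30,0,0,-0.48],[-182,1,40,0,0,-0.6]]' 0.5; python3 nudge.py '[[0,0,0,0,0,-0.12],[0,0,0,0,0,-0.24],[0,0,0,0,0,-0.36],[0,0,0,0,0,-0.48],[0,0,0,0,0,-0.6]]';python3 - <<'E' | grep -v -e stand -e "^wheel"
from go import *
K=ST+R.from_euler('z',YS).apply([0,-185,0])
delta(K+[0,0,200],downR(YS+np.pi/2-.2))
W=cloud("top",np.load("top0.npz")["d"]).reshape(-1,3); s=(W-ST)@R.from_euler('z',YS).as_matrix()
for a in range(-230,-70,20):
    m=(abs(s[:,0])<25)&(s[:,1]>=a)&(s[:,1]<a+20); print(a,np.nanmax(s[m][:,2]).round())
m=(abs(s[:,0])<40)&(abs(s[:,1]+185)<40)&(s[:,2]>127); c,sz,an=cv2.minAreaRect(s[m][:,:2].astype(np.float32)); print(c,sz,an)
u,sv,vt=np.linalg.svd(s[m][:,:2]-s[m][:,:2].mean(0)); print("bar angle",np.arctan(vt[0,1]/vt[0,0]))
E
```

```text
t: 8.77
position: [504.9, -328.0, 215.2]
tool_rot: [-3.141, 0.0, 2.034]
force: [0.4, -0.4, -0.6]
gripper_width: 0.644
finger_force: 0.0
t: 9.18
position: [505.0, -327.0, 215.0]
tool_rot: [-3.141, -0.001, 2.632]
force: [0.1, 0.5, -0.1]
gripper_width: 0.503
finger_force: 0.0
t 9.18 pos [ 505. -327.  215.] row [1.9, -2.3, 15.0] [-0.0, -0.001, -0.164] rows>= 1.3
-230 103.0
-210 138.0
-190 142.0
-170 113.0
-150 113.0
-130 111.0
-110 112.0
-90 117.0
(0.05229759216308594, -185.22052001953125) (15.193887710571289, 41.69522476196289) 77.15362548828125
bar angle -0.17777676225578068
```

```bash
python3 nudge.py '[[2,-2,10,0,0,-0.1],[2,-2,30,0,0,-0.154],[2,-2,50,0,0,-0.154],[2,-2,50,0,0,-0.154],[2,-2,50,0,0,-0.154]]' 0.4;  python3 - <<'E' | grep -v -e stand -e "^wheel"
from go import *
K=ST+R.from_euler('z',YS).apply([0,-185,0])
delta(K+[0,0,137],downR(YS+np.pi/2-.19))
im2,d2=camrig.get_image("side"); 
b=cv2.resize(im2[210:340,270:400,::-1],(600,600),interpolation=cv2.INTER_CUBIC); cv2.imwrite("pics/k.png",b)
E
```

```text
t: 9.6
position: [501.5, -326.8, 163.8]
tool_rot: [3.141, -0.004, 2.781]
force: [0.6, 0.2, 0.2]
gripper_width: 0.403
finger_force: 0.0
t 9.60 pos [ 501.5 -326.8  163.8] row [-1.3, -0.9, 26.8] [0.001, -0.004, -0.026] rows>= 0.6
```

View pics/k.png

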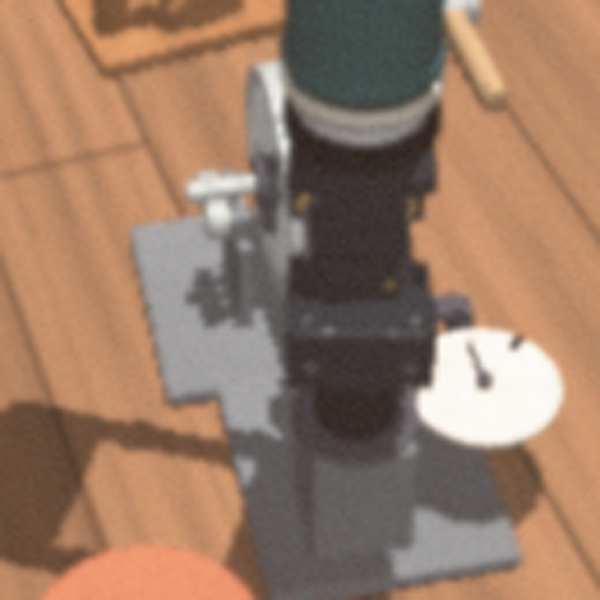

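The side crop shows the wheel on the rollers (rim at about (268,130), shaft at (220,187)), the gripper over the knob, and the needle at rest at (485,378), with the mark at (517,341). I descend, then wait for the wheel to settle.

```bash
python3 nudge.py '[[-1,-1,12,0,0,-0.02],[-1,-1,22,0,0,-0.02],[-1,-1,27,0,0,-0.02],[-1,-1,27,0,0,-0.02],[-1,-1,27,0,0,-0.02]]' 0.4
for i in $(seq 10); do python3 nudge.py '[[0,0,0,0,0,0],[0,0,0,0,0,0],[0,0,0,0,0,0],[0,0,0,0,0,0],[0,0,0,0,0,0]]' >/tmp/o; done; cat /tmp/o
python3 - <<'E' | grep -v -e stand -e "^wheel"
from go import *
# Motion check: wheel strip in the side view over ~0.8 s
L=[]
for _ in range(16): L.append(camrig.get_image("side")[0][220:290,318:338].astype(float))
L=np.array(L); L=np.array([cv2.GaussianBlur(x,(3,3),0) for x in L])
print("first vs k",[np.abs(L[k]-L[0]).mean().round(2) for k in(1,3,6,9,12,15)], manip.sense()["t"])
E
```

```text
t: 10.07
position: [502.5, -328.4, 137.2]
tool_rot: [3.141, -0.002, 2.801]
force: [0.2, -0.9, -0.2]
gripper_width: 0.399
finger_force: 0.0
t: 14.23
position: [502.9, -328.7, 137.9]
tool_rot: [-3.141, -0.001, 2.801]
force: [-0.1, -0.2, -0.2]
gripper_width: 0.401
finger_force: 0.0
first vs k [np.float64(0.72), np.float64(0.72), np.float64(0.75), np.float64(0.71), np.float64(0.73), np.float64(0.7)] 15.0333
```

```bash
for i in $(seq 6); do python3 nudge.py '[[0,0,0,0,0,0],[0,0,0,0,0,0],[0,0,0,0,0,0],[0,0,0,0,0,0],[0,0,0,0,0,0]]' >/tmp/o; done; cat /tmp/o
python3 - <<'E' | grep -v -e stand -e "^wheel"
from go import *
S=sum(camrig.get_image("side")[0].astype(float) for _ in range(4))/4; T=camrig.get_image("top")[0]
a=cv2.resize(S[215:295,300:380,::-1].astype(np.uint8),(500,500),interpolation=cv2.INTER_CUBIC)
b=cv2.resize(T[180:240,355:385,::-1],(250,500),interpolation=cv2.INTER_CUBIC)
cv2.imwrite("pics/b.png",np.hstack([a,b]))
Rz=R.from_euler('z',YS)
for p in([-11,0,50],[-11,0,100],[-11,50,100]): print(((proj("side",ST+Rz.apply(p))[0]-[300,215]+.5)*6.25).round())
E
```

```text
t: 17.53
position: [502.9, -328.7, 137.9]
tool_rot: [-3.141, -0.001, 2.801]
force: [-0.0, 0.5, -0.1]
gripper_width: 0.405
finger_force: 0.0
[178. 298.]
[177. 214.]
[155. 142.]
```

View pics/b.png

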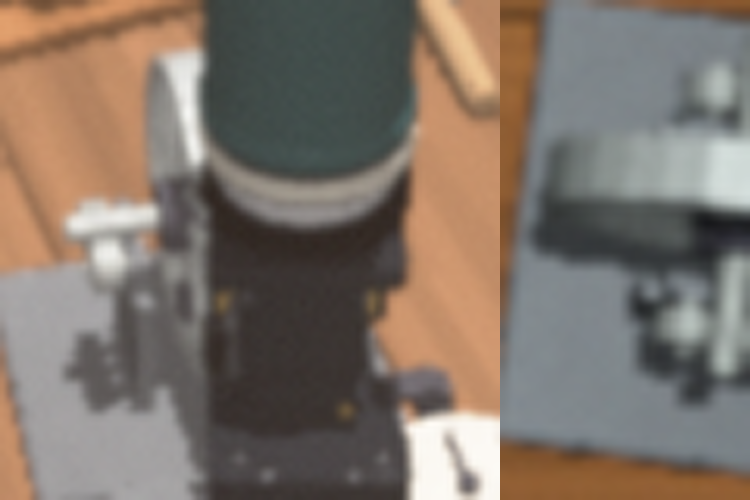

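The boss shows as a dark spot at (183,298), where the bottom position is predicted at (178,298), and the wheel has stopped moving. Now the knob.

```bash
python3 nudge.py '[[0,0,0,0,0,0],[0,0,0,0,0,0],[0,0,0,0,0,0],[0,0,0,0,0,0],[0,0,0,0,0,0]]' 0.0 20; python3 nudge.py '[[0,0,0,0,0,0],[0,0,0,0,0,0],[0,0,0,0,0,0],[0,0,0,0,0,0]]'
```

```text
t: 18.2
position: [503.0, -328.3, 137.8]
tool_rot: [3.141, -0.001, 2.801]
force: [0.3, 2.9, 0.3]
gripper_width: 0.162
finger_force: 20.0
t: 18.53
position: [503.0, -328.3, 137.9]
tool_rot: [3.141, -0.001, 2.801]
force: [0.7, 3.6, 1.2]
gripper_width: 0.158
finger_force: 20.0
```

```bash
cat > dial.py <<'E'
from go import *
def dial(n="side",view=None):
    im=sum(camrig.get_image(n)[0].astype(float) for _ in range(3))/3
    s=3; Rz=R.from_euler('z',YS)
    gx,gy=np.meshgrid(np.arange(10,140,1/s),np.arange(-90,-260,-1/s)) # stand x right, y up
    P=Rz.apply(np.stack([gx.ravel(),gy.ravel(),np.full(gx.size,78.)],1))+ST
    m=proj(n,P).astype(np.float32).reshape(*gx.shape,2)
    w=cv2.remap(im.astype(np.float32),m[...,0],m[...,1],cv2.INTER_CUBIC).mean(2)
    white=(w>190).astype(np.uint8); k,l,st,c=cv2.connectedComponentsWithStats(white); i=1+np.argmax(st[1:,4])
    h=cv2.convexHull(np.argwhere(l==i)[:,::-1].astype(np.int32)); (cx,cy),rr=cv2.minEnclosingCircle(h); (ex,ey),ax,_=cv2.fitEllipse(h)
    cx,cy=ex,ey; th=np.linspace(-np.pi,np.pi,721)
    def prof(r0,r1): # clockwise angle from stand +y
        rs=np.arange(r0,r1,.5)[:,None]; return cv2.remap(w,(cx+rs*s*np.sin(th)).astype(np.float32),(cy-rs*s*np.cos(th)).astype(np.float32),cv2.INTER_LINEAR).mean(0)
    out=[]
    for r0,r1,lo,hi in((9,24,-.5,1.6),(33,38,.3,1.3)):
        p=prof(r0,r1); k=(th>lo)&(th<hi); d=np.clip(np.percentile(p[k],80)-p[k],0,None); d[d<.5*d.max()]=0; out.append((d*th[k]).sum()/d.sum())
    print(n,"t",manip.sense()["t"],"radius",np.array(ax)/2/s,"needle %.3f mark %.3f"%tuple(out),"centre",(10+cx/s,-90-cy/s))
    if view: cv2.imwrite(view,w.astype(np.uint8))
if __name__=="__main__": dial()
E
python3 dial.py | grep side
python3 nudge.py '[[0,0,0,0,0,0.1],[0,0,0,0,0,0.2],[0,0,0,0,0,0.3],[0,0,0,0,0,0.4],[0,0,0,0,0,0.5]]'
python3 nudge.py '[[0,0,0,0,0,0.05],[0,0,0,0,0,0.1],[0,0,0,0,0,0.1],[0,0,0,0,0,0.1]]'; python3 dial.py | grep side
```

```text
side t 18.6833 radius [41.47437032 43.75557963] needle -0.076 mark 0.746 centre (77.52267456054688, -162.54595438639325)
t: 19.1
position: [503.0, -328.4, 137.9]
tool_rot: [-3.141, -0.001, 2.296]
force: [1.8, 3.8, 0.9]
gripper_width: 0.157
finger_force: 20.0
t: 19.43
position: [503.0, -328.4, 137.9]
tool_rot: [-3.141, -0.001, 2.202]
force: [0.9, 3.8, 1.8]
gripper_width: 0.157
finger_force: 20.0
side t 19.5833 radius [42.37545268 43.66952515] needle -0.165 mark 0.759 centre (76.78847757975261, -155.25057983398438)
```

```bash
python3 nudge.py '[[0,0,0,0,0,0.07],[0,0,0,0,0,0.14],[0,0,0,0,0,0.2],[0,0,0,0,0,0.2],[0,0,0,0,0,0.2]]'; python3 dial.py | grep side
python3 nudge.py '[[0,0,0,0,0,0.05],[0,0,0,0,0,0.1],[0,0,0,0,0,0.1],[0,0,0,0,0,0.1]]'; python3 -c 'from dial import *; dial(view="pics/d.png")' | grep side
```

```text
t: 20.0
position: [502.9, -328.5, 137.8]
tool_rot: [-3.141, -0.001, 2.003]
force: [0.8, 5.0, 2.6]
gripper_width: 0.156
finger_force: 20.0
side t 20.15 radius [41.89546712 43.47018433] needle 0.061 mark 0.750 centre (77.22615559895833, -153.1004638671875)
t: 20.48
position: [502.9, -328.5, 137.9]
tool_rot: [-3.141, -0.001, 1.903]
force: [0.8, 4.6, 1.3]
gripper_width: 0.16
finger_force: 20.0
side t 20.6333 radius [42.01283773 43.73156738] needle 0.185 mark 0.747 centre (77.11191813151042, -151.52884928385416)
```

View pics/d.png

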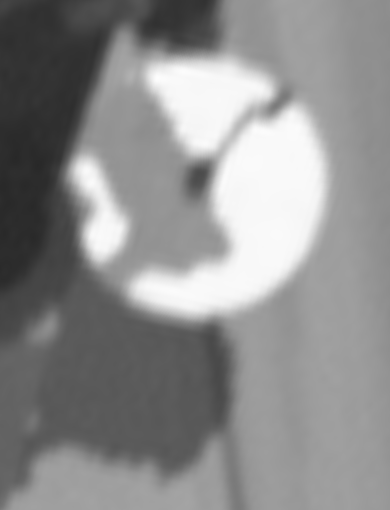

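The warped dial shows the pivot at (200,178), the needle running towards (240,122) and the mark at (283,100), so it is still slightly short. A shadow edge spoils my estimate, so I switch to a black-hat filter.

```bash
cat > nd.py <<'E'
from go import *
def warp(im):
    s=3; Rz=R.from_euler('z',YS); gx,gy=np.meshgrid(np.arange(10,140,1/s),np.arange(-90,-260,-1/s))
    P=Rz.apply(np.stack([gx.ravel(),gy.ravel(),np.full(gx.size,80.)],1))+ST
    m=proj("side",P).astype(np.float32).reshape(*gx.shape,2)
    return cv2.remap(im.astype(np.float32),m[...,0],m[...,1],cv2.INTER_CUBIC).mean(2)
def needle(w,cy0,name=None):
    b=cv2.morphologyEx(w,cv2.MORPH_BLACKHAT,cv2.getStructuringElement(cv2.MORPH_ELLIPSE,(25,25)))/np.maximum(cv2.GaussianBlur(w,(0,0),8),20)
    best=[]
    th=np.linspace(-.6,1.8,241)
    for cx in np.arange(194,209,1):
        for cy in np.arange(cy0-6,cy0+7,1):
            rs=np.arange(0,26,.5)[:,None]*3
            p=cv2.remap(b.astype(np.float32),(cx+rs*np.sin(th)).astype(np.float32),(cy-rs*np.cos(th)).astype(np.float32),1).mean(0); k=p.argmax(); best.append((p[k],th[k],cx,cy))
    best.sort(); print("needle",np.array(best[-8:])[:,1].mean().round(3),np.array(best[-1]).round(2))
if __name__=="__main__":
    needle(warp(np.load("side0.npz")["im"]),(162.5-92)*3)
    im=sum(camrig.get_image("side")[0].astype(float) for _ in range(4))/4
    needle(warp(im),178)
E
python3 nd.py | grep needle
```

```text
needle -0.035 [ 3.700e-01 -4.000e-02  1.990e+02  2.175e+02]
needle 0.688 [  0.25   0.7  194.   184.  ]
```

```bash
python3 nudge.py '[[0,0,0,0,0,0.03],[0,0,0,0,0,0.06],[0,0,0,0,0,0.06],[0,0,0,0,0,0.06],[0,0,0,0,0,0.06]]'; python3 nd.py | grep needle; python3 nudge.py '[[0,0,0,0,0,0],[0,0,0,0,0,0],[0,0,0,0,0,0],[0,0,0,0,0,0],[0,0,0,0,0,0]]' 0.4; python3 nudge.py '[[0,0,-8,0,0,0],[0,0,-25,0,0,0],[0,0,-50,0,0,0],[0,0,-85,0,0,0],[0,0,-120,0,0,0]]'
python3 nudge.py '[[35,0,0,0,0,0],[70,0,0,0,0,0],[105,0,0,0,0,0],[140,0,0,0,0,0],[175,0,0,0,0,0]]'
python3 - <<'E' | grep -v -e "^stand" -e "^wheel"
from nd import *
im=sum(camrig.get_image("side")[0].astype(float) for _ in range(4))/4
T=sum(camrig.get_image("top")[0].astype(float) for _ in range(4))/4
w=warp(im); needle(w,178); s=manip.sense(); print(s["t"],s["position"])
a=cv2.resize(im[215:325,300:410,::-1].astype(np.uint8),(450,450),interpolation=cv2.INTER_CUBIC); c=cv2.resize(T[160:230,410:464,::-1].astype(np.uint8),(347,450),interpolation=cv2.INTER_CUBIC)
cv2.imwrite("pics/e.png",np.hstack([a,c]))
E
```

```text
t: 21.25
position: [502.9, -328.5, 137.9]
tool_rot: [-3.141, -0.001, 1.843]
force: [1.5, 4.0, 0.6]
gripper_width: 0.157
finger_force: 20.0
needle -0.035 [ 3.700e-01 -4.000e-02  1.990e+02  2.175e+02]
needle 0.779 [  0.27   0.76 194.   184.  ]
t: 21.87
position: [502.7, -329.1, 137.8]
tool_rot: [-3.14, -0.0, 1.841]
force: [-0.1, -0.9, 1.4]
gripper_width: 0.397
finger_force: 0.0
t: 22.28
position: [502.2, -328.3, 258.6]
tool_rot: [-3.139, -0.002, 1.841]
force: [0.5, -0.3, 0.0]
gripper_width: 0.399
finger_force: 0.0
t: 22.7
position: [455.7, -159.0, 258.7]
tool_rot: [-3.141, 0.0, 1.84]
force: [0.2, -0.5, 0.1]
gripper_width: 0.403
finger_force: 0.0
needle 0.761 [  0.29   0.76 194.   184.  ]
23.1 [ 456.739134   -161.16804687  258.20133805]
```

View pics/e.png

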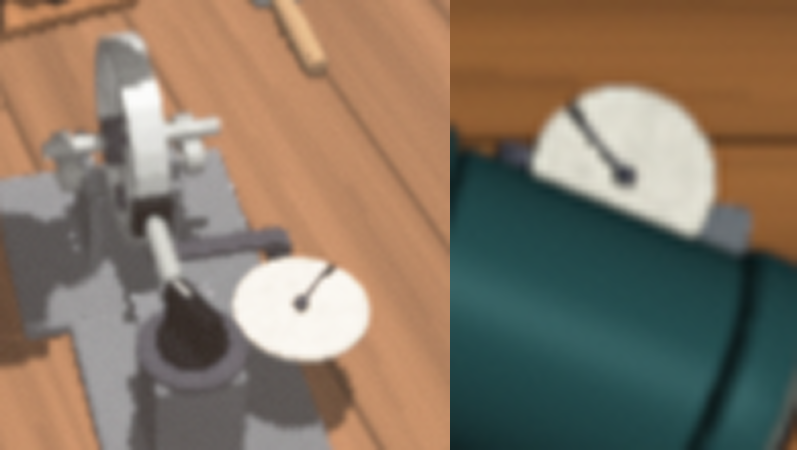

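In both views the needle lies over the mark (side view from (300,303) to (333,268)). The wheel is seated on the rollers and the arm is clear, so I hand in.

```bash
python3 -c 'from bench import manip, camrig; print(manip.close_job())'
```

```text
the job is handed in; nothing more can be done
None
```

The wheel settled freely on the rollers with its boss at the bottom; it is now locked with the needle reading about 0.77 rad against the mark's 0.8, the arm is clear, and the job was handed in at about 23 s with no verdict returned.

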